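Nest the dip cups in the tilted holder

TASK

Nest the set of round steel dip cups: put the medium round cup inside the large one that is fixed in the tilted holder, then the small round cup inside the medium one. Keep hold of each cup until it sits on the bottom, square with the cup around it, and only then let go; do not drop it in. The square cup does not belong to the set: leave it and everything else on the bench where it is.

Things in the scene. Friction and masses are not known exactly. Their poses are not given: they have to be found in the camera images.
- large_cup: the large round steel cup, open, fixed rigidly in the holder with its axis leaning 30 degrees from vertical, mouth towards the robot. Straight walls, outside diameter 116 mm, inside 108 mm, 78 mm from underside to rim, bottom 6 mm thick. Origin at the centre of its underside, z along its axis out of the mouth, y level. It has no grip strap.
- large_floor (a point): centre of the large cup's inner bottom, 6 mm along its z from its origin; axes as the large cup's
- holder: the fixed dark steel holder: base plate 170 (x) x 150 (y) x 12 mm, and two upright cheeks at y = +-66 mm, 107 mm high, on either side of the large cup. Origin at the centre of its underside; the mouth of the large cup leans to its -x.
- medium_cup: the medium round steel cup, loose, about 0.2 kg, upright on the bench: outside diameter 92 mm, inside 86 mm, 68 mm from underside to rim, bottom 5 mm thick. Origin at the centre of its underside, z up its axis. A grip strap stands up from its rim on its own +y side, which starts roughly towards world +y
- medium_strap (a point): centre of the exposed part of the medium cup's grip strap, a flat upright steel bar on the rim: at y = 45, z = 98 mm in the cup's frame. The strap is 10 mm thick (along the cup's y, radially), 24 mm wide (along its x) and reaches from 8 mm below the rim to 60 mm above it (30 mm above this point)
- medium_floor (a point): centre of the medium cup's inner bottom, 5 mm along its z from its origin
- small_cup: the small round steel cup, loose, about 0.13 kg, upright on the bench: outside diameter 70 mm, inside 64 mm, 58 mm from underside to rim, bottom 5 mm thick. Origin at the centre of its underside, z up its axis. Grip strap on its own +y side, which starts roughly towards world -y. Nest it with its strap across from (not next to) the medium cup's, or the straps get in each other's way
- small_strap (a point): centre of the exposed part of the small cup's grip strap, a flat upright steel bar on the rim: at y = 34, z = 88 mm in the cup's frame. The strap is 10 mm thick (along the cup's y, radially), 24 mm wide (along its x) and reaches from 8 mm below the rim to 60 mm above it (30 mm above this point)
- square_cup: odd one out: a loose square steel cup, 78 x 78 x 62 mm, with the same kind of strap on its +y side (top at z = 122 mm); origin at the centre of its underside. Leave it.
- petri_dishes: bystander: two stacked clear petri dishes, 60 mm across, 24 mm high, loose; origin at the centre of the underside
- slide_box: bystander: flat blue slide box, 85 x 160 x 35 mm, loose; origin at the centre of the underside
- reagent_bottle: bystander: amber bottle, 70 mm across, 130 mm high, loose; origin at the centre of the underside
- jar: bystander: white jar, 68 mm across, 80 mm high, loose; origin at the centre of the underside
- tip_box: bystander: grey pipette-tip box, 85 x 125 x 60 mm, loose; origin at the centre of the underside
- brush: bystander: brush with wooden handle, 160 mm long, lying on the bench, loose
Mind the look-alikes: they are no part of the job. What is shaped like the small_cup but green is not meant. Of the things shaped like the holder, the steel one is meant.

How it is judged (in metres and radians):
On the way, in this order (a step that is already met when the one before it is completed fails the run):
1. the medium cup sits on the bottom of the large cup, square with it, while still held by the gripper (distance between medium_cup and large_floor below 0.018 m and angle between the z axis of medium_cup and the z axis of large_cup, either way round below 0.2 rad and contact force between medium_cup and the fingers above 1 N), for 0.2 s.
2. the small cup sits on the bottom of the medium cup, square with it, while still held by the gripper, the medium cup being in the large one (distance between medium_cup and large_floor below 0.018 m and angle between the z axis of medium_cup and the z axis of large_cup, either way round below 0.2 rad and distance between small_cup and medium_floor below 0.018 m and angle between the z axis of small_cup and the z axis of medium_cup, either way round below 0.2 rad and contact force between small_cup and the fingers above 1 N), for 0.2 s.
At the end, for the whole second after the job is handed in: Medium cup's underside centre within 18 mm of the large cup's inner bottom centre, axes within 0.2 rad; small cup likewise in the medium; both at rest (under 20 mm/s); square cup upright (0.2 rad); square cup and bystanders within 30 mm of their starts (distance between medium_cup and large_floor below 0.018 m and angle between the z axis of medium_cup and the z axis of large_cup, either way round below 0.2 rad and distance between small_cup and medium_floor below 0.018 m and angle between the z axis of small_cup and the z axis of medium_cup, either way round below 0.2 rad and linear speed of each of medium_cup, small_cup below 0.02 m/s and distance of each of square_cup, petri_dishes, slide_box, reagent_bottle, jar, tip_box, brush from where it was at the start of the episode below 0.03 m and angle between square_cup's own z axis and vertical below 0.2 rad); the robot touches nothing.
It fails at once if the square cup or a bystander is moved by more than 30 mm (distance of any of square_cup, petri_dishes, slide_box, reagent_bottle, jar, tip_box, brush from where it was at the start of the episode above 0.03 m).
It also fails if it takes over 64 s, if anything falls off the work surface, if the arm or the gripper's body presses on something with over 40 N, if the wrist force passes 120 N, or if a joint passes its speed limit or range.

ROBOT

A 6-joint arm with a two-finger parallel gripper is mounted at the origin on the work surface. World frame = base frame: x ahead of the robot, y to its left, z up, the work surface at z = 0. Lengths are in mm, angles in degrees, forces in N, time in s.
With the tool pointing down it reaches from about 325 to 775 mm from the base axis. Payload 5.5 kg.
Tool frame: the origin (TCP) lies between the finger pads; the fingertips stand arm.tips_ahead ahead of it and the grasp point (between the pads) lies 11 mm behind it (arm.tips_ahead is the distance from the TCP to the fingertips, in mm); z points along the fingers, y is the line along which they close (so a half turn about z gives the same grasp; the last joint's range is limited). The gripper opens to 85 mm and grips with 20 to 120 N. Pads are 22 mm wide; open, the fingers measure 114 mm over their backs; the gripper's body (76 mm by 85 mm) begins 54 mm behind the grasp point. The pads swing forward as they close: fully open they stand 13 mm farther back than shut.
Start: joints at [69.689, 5.22, 70.514, -0, 104.267, -3.249], TCP at [176.055, 573.604, 239.275] pointing down, gripper open.
Joint ranges: [-164.24, 164.24], [-49.07, 125.15], [9.68, 141.18], [-86.29, 266.29], [3.28, 154.24], [-151.56, 151.56]. Speed limits (degrees/s): [147.25, 147.25, 172.46, 180, 180, 180].

INTERFACE

Orientations are given as [roll, pitch, yaw] about the fixed x, y, z axes, in that order (R = Rz(yaw) Ry(pitch) Rx(roll)).
In Python, from rig import arm, vision, sign_off gives the robot as it stands. The module is installed in compiled form; this text tells all that it offers.
- The arm moves only by the shell command python3 -m pendant 'ROWS' [FORCE]. ROWS is JSON, a list of rows, each a list of 5 numbers: the shift along the tool's x, y, z in units of 500 mm (1.0 is 500 mm), then the turn about the tool's z in units of 180 degrees (1.0 is 180 degrees), then the opening, from 0 (shut) to 1 (fully open). In form: [[dx, dy, dz, roll, fingers], ...]. A call has 1 to 20 rows; each row shifts and turns the commanded pose from where the row before left it, along the tool's axes as they then stand; what a row does not reach is not made up. A row lasts 1/10 s, in which the tool goes at most 50 mm and 8.59 degrees, less where a joint would pass 70% of its speed; a pose out of reach is approached as far as the arm can. A call with a number of a shift or a turn outside -1 to 1 is refused whole. A call with a gripper value outside its range is refused whole. The fingers move at their own pace and stop on an object; FORCE is the grip in N (left out, the last holds). Time passes only in rows, so rows that do not move let the fingers close. It gives the time, the measured TCP pose, the force, the opening and the grip force at its end, in the units of the state.
- arm.state(): the state, without advancing time (a new reading comes with each control period).
- vision.get_image(name): name is "side" or "top"; returns the picture (384x512x3 uint8, red, green, blue); there is no depth.
- vision.get_calibration(name): a dict with "mtx" (3x3 intrinsics, pixels), "R" (3x3) and "t" (3): a world point X has camera coordinates R X + t. Camera axes: x right, y down, z forward; pixel columns grow to the right and rows downward; lengths in mm; the calibration is good to about 2 mm. A picture is of the moment at which its call begins. get_calibration takes no time and is no camera call.
- sign_off(): hands the job in; it is judged then, once.
Trained networks look in the newest picture that a camera, given by its name, has taken for a name from the list of things; names that differ only in an ending like _2 or _b are one class to them, and where a whole thing is asked for, a point or a joint stands for the part that bears it (a point fixed in the world has none). Each returns a list of dicts, best first, with "confidence" (0 to 1); they miss things now and then, are a little off and sometimes report something else, mostly with a low value. They report only what shows in the picture. A call takes as long as a camera call. They do not tell look-alikes from the thing itself.
- vision.look_for(camera, target): "centre" ([x, y, z] in mm, in the coordinates of the camera as it stood for that picture, good to about 4 mm: the middle of the surface that is visible of it).
- vision.silhouettes(camera, target): "mask" (384x512 bool, what is visible of it).
The state is a dict: "time": time; "q": joint angles; "qd": joint speeds; "tau": joint torques, N m; "position": TCP position; "tcp_rot": TCP orientation; "force": force on the tool from outside, world axes, zero at the start; "wrist_torque": the same for the moment, N m; "opening": opening from 0.0 (shut) to 1.0 (fully open); "grip_force": force on a finger pad.
Only numpy, scipy, OpenCV 4.12 (cv2) and the standard library are available. Lean on these libraries where they do the work, as an engineer would, in place of code of your own. Each camera call takes 0.05 s, during which the arm holds its last target. There are 200 camera calls.

## Working session

There is one attempt and no reset: what is moved stays moved. The work goes in short steps, Python scripts to look and compute and a shell command to move; the robot and the scene stay as the last step left them, time stands still between calls to the robot, and variables do not carry over. Pictures are saved under pics/ and viewed, at most 10 in all, crops included, and the job is handed in when it is done.

```bash
mkdir -p pics
cat > h.py <<'E'
import numpy as np,cv2
from rig import arm,vision
def cam2w(c,p):
    k=vision.get_calibration(c); return np.array(k['R']).T@(np.array(p)-np.array(k['t']).ravel())
def snap(c,f):
    im=vision.get_image(c); cv2.imwrite('pics/'+f,im[:,:,::-1]); return im
E
python3 - <<'E'
from h import *
print(arm.state(),arm.tips_ahead)
ims=[snap(c,c+'0.png') for c in('side','top')]
cv2.imwrite('pics/b0.png',cv2.resize(np.vstack(ims),(800,1200))[:, :, ::-1])
for c in('side','top'):
    k=vision.get_calibration(c); print(c,np.round(-np.array(k['R']).T@np.array(k['t']).ravel()),np.round(k['mtx'],1).tolist(),np.round(k['R'],3).tolist())
    for n in ['large_cup','large_floor','holder','medium_cup','medium_strap','small_cup','small_strap','square_cup']:
        for d in vision.look_for(c,n)[:4]:
            print(c,n,np.round(d['confidence'],2),np.round(cam2w(c,d['centre'])))
E
```

```text
{'time': 0.0, 'q': array([ 6.96880311e+01,  5.26436305e+00,  7.05808395e+01, -2.46671860e-04,
        1.04266080e+02, -3.24940901e+00]), 'qd': array([-0.13676815, -0.10097178, -0.05503525,  0.00281979, -0.04418941,
        0.1103897 ]), 'tau': array([-1.99659717e-04, -4.58721900e+01, -4.18030071e+01, -4.22260950e-05,
        1.15144352e-02, -7.43718431e-06]), 'position': array([175.97085823, 573.34738612, 238.14798349]), 'tcp_rot': array([-1.79888883e+02, -6.06895053e-03,  1.62937374e+02]), 'force': array([-0.29009618,  0.11974062, -0.38664462]), 'wrist_torque': array([-0.03624498, -0.02208336, -0.01378797]), 'grip_force': 0.0, 'opening': 0.998198015639653} 8.0
side [ 112. -718.  629.] [[364.9, 0.0, 261.9], [0.0, 364.9, 194.2], [0.0, 0.0, 1.0]] [[0.89, -0.456, 0.002], [-0.253, -0.498, -0.83], [0.379, 0.738, -0.558]]
side large_cup 0.96 [597. 229.  74.]
side large_cup 0.92 [229. 442.  83.]
side large_floor 0.96 [606. 230.  78.]
side large_floor 0.93 [229. 450.  81.]
side holder 0.94 [596. 189.  57.]
side holder 0.91 [241. 389.  55.]
side medium_cup 0.72 [468. -56.  43.]
side medium_st
[... 343 characters left out ...]
.0, 0.0, 259.9], [0.0, 498.0, 188.6], [0.0, 0.0, 1.0]] [[0.009, -1.0, 0.018], [-0.993, -0.011, -0.114], [0.114, -0.017, -0.993]]
top large_cup 0.69 [609. 206.  58.]
top large_cup 0.58 [244. 428.  70.]
top large_floor 0.85 [611. 207.  59.]
top large_floor 0.56 [241. 431.  70.]
top holder 0.88 [246. 423.  48.]
top medium_cup 0.73 [670. 434.  56.]
top medium_strap 0.89 [478. -58.   5.]
top small_cup 0.92 [ 366. -283.    5.]
top small_cup 0.92 [ 370. -430.   13.]
top small_cup 0.53 [ 474. -326.   11.]
top small_cup 0.17 [741.  -6.  36.]
top small_strap 0.9 [ 365. -279.    4.]
top small_strap 0.83 [ 371. -428.    9.]
top small_strap 0.75 [ 475. -332.   11.]
top square_cup 0.97 [ 648. -213.    8.]
```

View pics/side0.png

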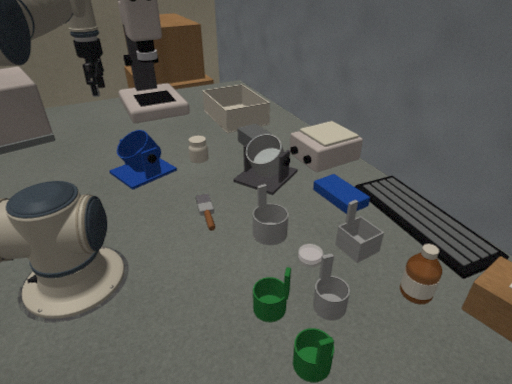

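View pics/top0.png

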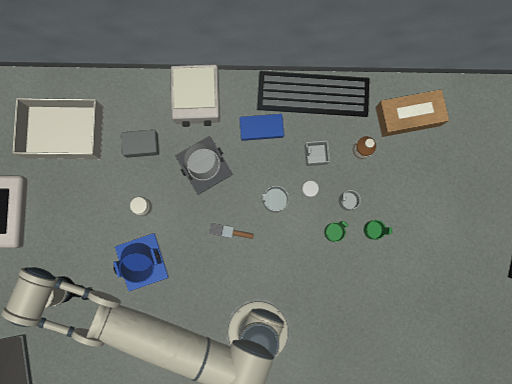

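```bash
cat > fit.py <<'E'
from h import *
from scipy.optimize import minimize
S=8
K={c:vision.get_calibration(c) for c in('side','top')}
def proj(c,P):
    k=K[c]; X=np.asarray(P)@np.array(k['R']).T+np.array(k['t']).ravel(); u=X@np.array(k['mtx']).T; return u[:,:2]/u[:,2:]
def cyl(r,h,z0=0):
    a=np.linspace(0,2*np.pi,48,endpoint=False); return np.array([[r*np.cos(t),r*np.sin(t),z] for z in(z0,h) for t in a])
def box(x0,x1,y0,y1,z0,z1): return np.array([[x,y,z] for x in(x0,x1) for y in(y0,y1) for z in(z0,z1)],float)
def Rz(a): c,s=np.cos(a),np.sin(a); return np.array([[c,-s,0],[s,c,0],[0,0,1]])
def Ry(a): c,s=np.cos(a),np.sin(a); return np.array([[c,0,s],[0,1,0],[-s,0,c]])
def render(c,parts,win):
    x0,y0,w,h=win; im=np.zeros((h*S,w*S),np.uint8)
    for P in parts:
        q=((proj(c,P)-[x0,y0]+.5)*S*16).astype(np.int32)
        cv2.fillPoly(im,[cv2.convexHull(q.reshape(-1,1,2))],255,shift=4)
    return cv2.resize(im,(w,h),interpolation=cv2.INTER_AREA)/255.
def mask(c,names,at,tol=25):
    out=None; p=proj(c,[at])[0]
    for n in names:
        for d in vision.silhouettes(c,n):
            ys,xs=np.nonzero(d['mask'])
            if len(xs)>30 and np.hypot(xs.mean()-p[0],ys.mean()-p[1])<tol:
                out=d['mask'] if out is None else out|d['mask']; break
    return out
def win(c,at,r=50):
    p=proj(c,[at])[0].astype(int)-r; return (max(p[0],0),max(p[1],0),2*r,2*r)
def fit(model,x0,steps,at,masks):
    ws={c:win(c,at) for c in masks}
    def cost(x): return sum(np.abs(render(c,model(x),ws[c])-m[ws[c][1]:ws[c][1]+ws[c][3],ws[c][0]:ws[c][0]+ws[c][2]]).sum() for c,m in masks.items())
    x0=np.array(x0,float); sx=np.vstack([x0]+[x0+np.eye(len(x0))[i]*steps[i] for i in range(len(x0))])
    r=minimize(cost,x0,method='Nelder-Mead',options=dict(initial_simplex=sx,maxiter=500,xatol=.02,fatol=.05))
    return r.x,r.fun,sum(m.sum() for m in masks.values())
def cup(r,h,sy):
    def m(x):
        T=lambda P:P@Rz(np.radians(x[2])).T+[x[0],x[1],0]
        return [T(cyl(r,h)),T(box(-12,12,sy-5,sy+5,h-8,h+60))]
    return m
E
python3 - <<'E'
from fit import *
for c in('side','top'): snap(c,c+'1.png')
for n,pos,yaw,m in(('medium',[470,-57,50],0,cup(46,68,45)),('small',[472,-322,45],180,cup(35,58,34))):
    M={c:mask(c,[n+'_cup'],pos) for c in K}
    print(n,{c:None if v is None else int(v.sum()) for c,v in M.items()})
    M={c:v for c,v in M.items() if v is not None}
    for s in list(M): 
      print([np.round(q,1) for q in fit(m,[pos[0],pos[1],yaw],[10,10,20],pos,{s:M[s]})])
    print([np.round(q,1) for q in fit(m,[pos[0],pos[1],yaw],[10,10,20],pos,M)])
for c in K:
  for n in('holder','large_cup'):
    v=mask(c,[n],[605,205,60],35); print(c,n,None if v is None else v.sum())
    if v is not None: np.save(f'{c}_{n}.npy',v)
def crop(f,c,p,r): 
    w=win(c,p,r); return cv2.resize(cv2.imread('pics/'+f)[w[1]:w[1]+2*r,w[0]:w[0]+2*r],(400,400),interpolation=cv2.INTER_CUBIC)
H=[605,205,60]
cv2.imwrite('pics/c1.png',np.hstack([crop('side1.png','side',H,45),crop('top1.png','top',H,38)]))
E
```

```text
medium {'side': 1382, 'top': 576}
[array([472.3, -60.3,   2.3]), np.float64(158.9), np.int64(1382)]
[array([479.2, -59.3,   1.1]), np.float64(32.5), np.int64(576)]
[array([474.8, -59.3,   3.4]), np.float64(246.0), np.int64(1958)]
small {'side': 1603, 'top': 316}
[array([ 471.4, -329.4,  140.6]), np.float64(279.7), np.int64(1603)]
[array([ 476.9, -326.4,  206.5]), np.float64(75.2), np.int64(316)]
[array([ 472.4, -328.8,  108.8]), np.float64(353.5), np.int64(1919)]
side holder 2278
side large_cup 1169
top holder 1911
top large_cup 929
```

View pics/c1.png

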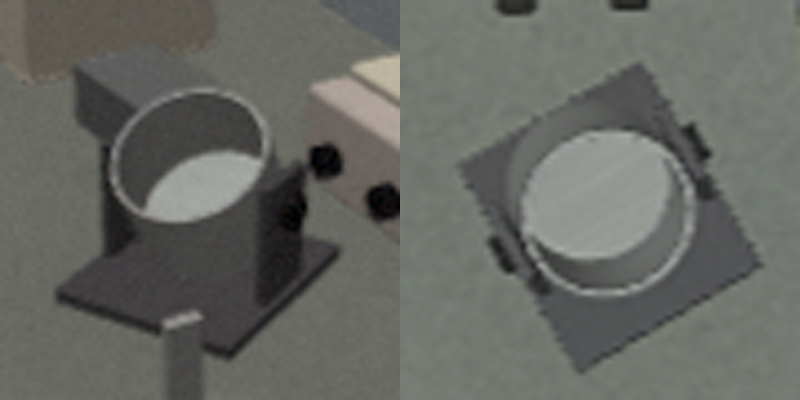

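```bash
cat >> fit.py <<'E'
def holder(x): # x,y,yaw, cup ox, oz
    T=lambda P:P@Rz(np.radians(x[2])).T+[x[0],x[1],0]
    L=lambda P:P@Ry(-np.pi/6).T+[x[3],0,x[4]]
    return [T(box(-85,85,-75,75,0,12)),T(L(cyl(58,78)))]
def draw(im,c,parts,at,r,size=400):
    w=win(c,at,r); o=cv2.resize(im[w[1]:w[1]+2*r,w[0]:w[0]+2*r],(size,size),interpolation=cv2.INTER_CUBIC); f=size/(2*r)
    for P in parts:
        q=((proj(c,P)-[w[0],w[1]]+.5)*f); h=cv2.convexHull(q.astype(np.float32).reshape(-1,1,2)).astype(int)
        cv2.polylines(o,[h],True,(0,0,255),1)
        if len(P)>20:
            cv2.polylines(o,[q[48:].astype(int).reshape(-1,1,2)],True,(0,255,255),1)
    return o
E
python3 - <<'E'
from fit import *
H=[605,205,60]
# cup-only from large_cup masks
M={c:np.load(f'{c}_large_cup.npy') for c in K}
U={c:np.load(f'{c}_large_cup.npy')|np.load(f'{c}_holder.npy') for c in K}
r=fit(holder,[605,205,30,20,25],[10,10,5,10,10],H,U); print(np.round(r[0],1),r[1:])
x=r[0]
ims={c:cv2.imread(f'pics/{c}1.png') for c in K}
A=[draw(ims[c],c,holder(x),H,45 if c=='side' else 38) for c in K]
for c in K:
    m=mask(c,['small_cup'],[472,-322,45]); im=ims[c].copy(); cs,_=cv2.findContours(m.astype(np.uint8),0,1); cv2.drawContours(im,cs,-1,(255,0,0),1)
    A.append(draw(im,c,cup(35,58,34)([474,-326,180]),[472,-322,60],42 if c=='side' else 25))
o=np.vstack([np.hstack(A[:2]),np.hstack(A[2:])]); cv2.imwrite('pics/o1.png',cv2.resize(o,(600,600)))
E
```

```text
[605.5 207.4  31.7  11.6  44.4] (np.float64(375.55294117647054), np.int64(4221))
```

View pics/o1.png

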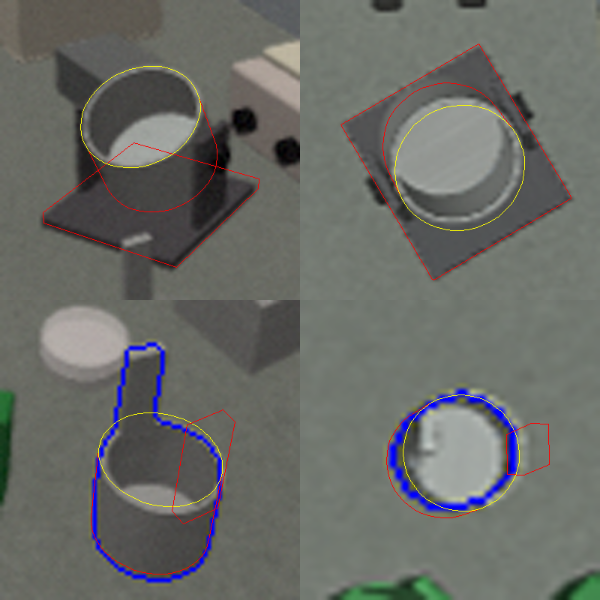

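Run:
```python
from fit import *
M={c:mask(c,['small_cup'],[472,-322,45]) for c in K}
p=[474,-326,50]
T=M['top']; print(T.sum())
for k in(['side'],['top'],['side','top']):
    r=fit(cup(35,58,34),[474,-326,5],[8,8,20],p,{c:M[c] for c in k}); print(k,np.round(r[0],1),r[1:])
xs=r[0]
P=[472,-57,50]
M={c:mask(c,['medium_cup'],P) for c in K}
r=fit(cup(46,68,45),[474,-60,5],[8,8,20],P,M); print(np.round(r[0],1),r[1:]); xm=r[0]
# cylinder only fit, large cup separately
H=[605,205,60]; L={c:np.load(f'{c}_large_cup.npy') for c in K}
lc=lambda x:[holder([605.5,207.4,31.7,x[0],x[1]])[1]]
for k in(['top'],['side','top']): print(np.round(fit(lc,[12,44],[8,8],H,{c:L[c] for c in k})[0],1))
ims={c:cv2.imread(f'pics/{c}1.png') for c in K}
A=[]
for m,q in((cup(46,68,45)(xm),P),(cup(35,58,34)(xs),p)):
    for c in K: A.append(draw(ims[c],c,m,q,35 if c=='side' else 25))
o=np.vstack([np.hstack(A[:2]),np.hstack(A[2:])]); cv2.imwrite('pics/o2.png',cv2.resize(o,(600,600)))
```

```text
316
['side'] [ 471.3 -330.3   -9. ] (np.float64(87.50980392156863), np.int64(1603))
['top'] [ 477.  -327.2   11.6] (np.float64(38.23137254901961), np.int64(316))
['side', 'top'] [ 471.6 -329.9   -7.9] (np.float64(172.01176470588234), np.int64(1919))
[474.5 -59.6   5.2] (np.float64(246.01176470588237), np.int64(1958))
[ 40.4 -52.2]
[20.  41.3]
```

View pics/o2.png

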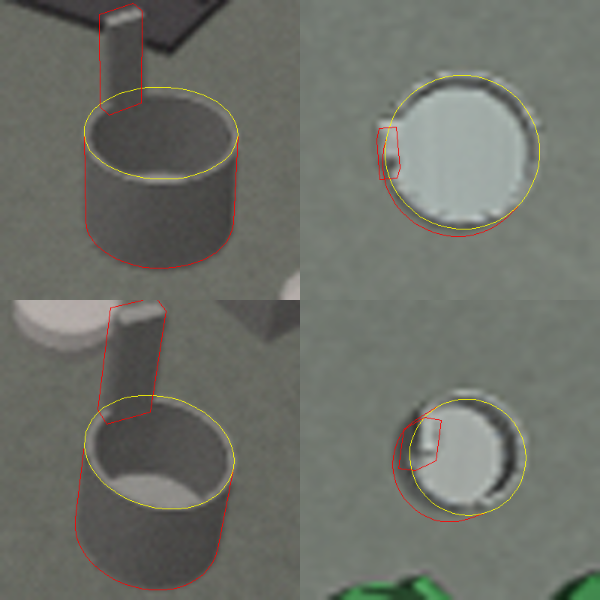

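```bash
cat > go.py <<'E'
# how far to go (tool axes, units of the moves) from measured TCP to a target; args: x y z yaw
import sys; from h import *
s=arm.state(); x,y,z,w=map(float,sys.argv[1:5]); p=s['position']; a=np.radians(s['tcp_rot'][2])
d=np.array([x,y,z])-p; wr=np.radians(w)
f=lambda a:np.round(np.array([d[0]*np.cos(a)+d[1]*np.sin(a), d[0]*np.sin(a)-d[1]*np.cos(a), -d[2]])/500,4)
print('t',round(s['time'],2),'pos',np.round(p,1),'rot',np.round(s['tcp_rot'],1),'now-axes',f(a),'axes at target yaw',f(wr),'turn',np.round(((np.degrees(a)-w+180)%360-180)/180,4),'F',np.round(s['force'],1),'open',round(s['opening'],3))
E
python3 -m pendant '[[0,0,0,-0.039,0.6],[0,0,0,-0.039,0.6],[0,0,0,-0.039,0.6],[-0.0363,-0.0868,0,0,0.6],[-0.0363,-0.0868,0,0,0.6],[-0.0363,-0.0868,0,0,0.6],[-0.0363,-0.0868,0,0,0.6],[-0.0363,-0.0868,0,0,0.6],[-0.0363,-0.0868,0,0,0.6],[-0.0363,-0.0868,0,0,0.6],[-0.0363,-0.0868,0,0,0.6],[-0.0363,-0.0868,0,0,0.6],[-0.0363,-0.0868,0,0,0.6],[-0.0363,-0.0868,0,0,0.6],[-0.0363,-0.0868,0,0,0.6],[-0.0363,-0.0868,0,0,0.6],[-0.0363,-0.0868,0,0,0.6],[0,0,0,0,0.6],[0,0,0,0,0.6]]' 25
python3 go.py 472 -15 89 184
python3 - <<'E'
from fit import *
for c in K: im=snap(c,c+'2.png')
cv2.imwrite('pics/c2.png',np.hstack([draw(cv2.imread(f'pics/{c}2.png'),c,[],[472,-40,120],50 if c=='side' else 35) for c in K]))
E
```

```text
time: 3.6
position: [471.9, -15.7, 239.0]
tcp_rot: [180.0, -0.1, -176.2]
force: [0.4, 0.7, -0.1]
opening: 0.599
grip_force: 0.0
t 3.6 pos [471.9 -15.7 239. ] rot [ 1.800e+02 -1.000e-01 -1.762e+02] now-axes [-2.0e-04  1.3e-03  3.0e-01] axes at target yaw [-2.0e-04  1.3e-03  3.0e-01] turn -0.0008 F [ 0.4  0.7 -0.1] open 0.599
```

View pics/c2.png

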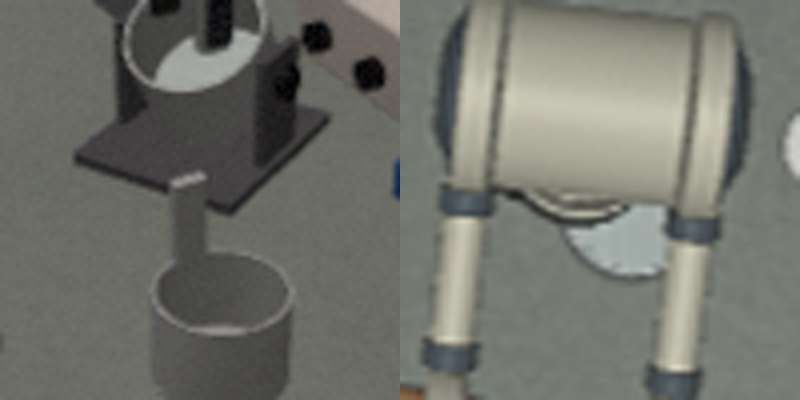

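```bash
python3 -m pendant '[[0,0.001,0.05,0,0.6],[0,0,0.05,0,0.6],[0,0,0.05,0,0.6],[0,0,0.05,0,0.6],[0,0,0.05,0,0.6],[0,0,0.05,0,0.6],[0,0,0,0,0.6],[0,0,0,0,0.6]]' 25
python3 - <<'E'
from fit import *
snap('side','side3.png')
cv2.imwrite('pics/c3.png',draw(cv2.imread('pics/side3.png'),'side',[],[472,-40,90],40,500))
E
```

```text
time: 4.5
position: [471.7, -13.2, 89.9]
tcp_rot: [180.0, 0.0, -175.9]
force: [0.4, -0.5, 0.5]
opening: 0.6
grip_force: 0.0
```

View pics/c3.png

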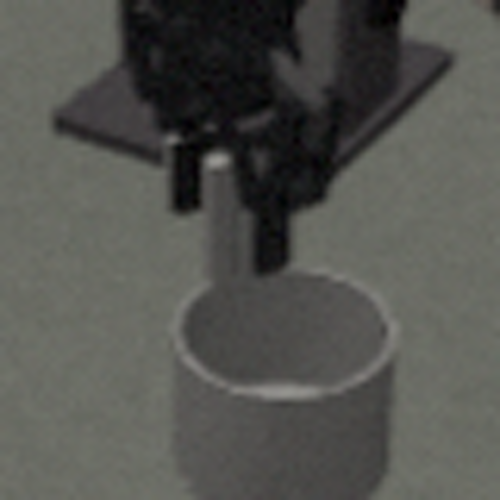

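```bash
python3 -m pendant '[[0,0,0,0,0],[0,0,0,0,0],[0,0,0,0,0],[0,0,0,0,0],[0,0,0,0,0],[0,0,0,0,0],[0,0,0,0,0],[0,0,0,0,0]]' 30; python3 -m pendant '[[0,0,-0.02,0,0],[0,0,-0.05,0,0],[0,0,-0.05,0,0],[0,0,-0.08,0,0],[0,0,-0.08,0,0],[0,0,-0.06,0,0],[0,0,0,0,0],[0,0,0,0,0]]'
python3 - <<'E'
from fit import *
for c in K: snap(c,c+'4.png')
s=arm.state();p=s['position']; at=[p[0],p[1]-45,p[2]-40]
cv2.imwrite('pics/c4.png',draw(cv2.imread('pics/side4.png'),'side',[],at,50,500))
M={c:mask(c,['medium_cup'],at) for c in K}; print({c:None if m is None else m.sum() for c,m in M.items()})
# pose of cup: x,y,z,yaw,tilt about y of cup
h=p[2]+11-100
def m(x):
    T=lambda P:(P-[0,45,100])@Ry(np.radians(x[4])).T@Rz(np.radians(x[3])).T+x[:3]
    return [T(cyl(46,68)),T(box(-12,12,40,50,60,90))]
r=fit(m,[p[0],p[1],p[2]+11,4,0],[5,5,5,5,5],at,{'side':M['side']}); print(np.round(r[0],1),r[1:],np.round(p,1))
E
```

```text
time: 5.35
position: [472.3, -14.2, 90.1]
tcp_rot: [180.0, 0.1, -176.0]
force: [-1.0, 1.7, 6.0]
opening: 0.111
grip_force: 33.8
time: 6.15
position: [471.9, -14.4, 259.3]
tcp_rot: [-180.0, 0.0, -176.0]
force: [0.5, -0.9, -2.5]
opening: 0.114
grip_force: 32.6
{'side': np.int64(1565), 'top': np.int64(116)}
[473.   -9.1 262.3   6.1   0.6] (np.float64(116.25882352941176), np.int64(1565)) [471.3 -14.3 257.2]
```

View pics/c4.png

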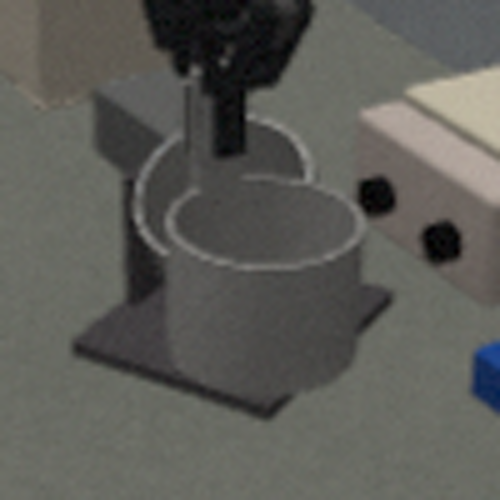

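```bash
python3 -m pendant '[[0,0,0,-0.0385,0],[0,0,0,-0.0385,0],[0,0,0,-0.0385,0],[0,0,0,-0.0385,0],[-0.053,0.0273,0,0,0],[-0.053,0.0273,0,0,0],[-0.053,0.0273,0,0,0],[-0.053,0.0273,0,0,0],[-0.053,0.0273,0,0,0],[-0.053,0.0273,0,0,0],[-0.053,0.0273,0,0,0],[-0.053,0.0273,0,0,0],[-0.053,0.0273,0,0,0],[-0.053,0.0273,0,0,0],[-0.053,0.0273,0,0,0],[-0.053,0.0273,0,0,0],[0,0,0,0,0],[0,0,0,0,0]]'
python3 go.py 656.8 291.9 217 211.7
```

```text
time: 8.15
position: [656.0, 292.5, 256.4]
tcp_rot: [180.0, -0.2, -148.2]
force: [0.9, 0.7, -1.7]
opening: 0.114
grip_force: 32.7
t 8.15 pos [656.  292.5 256.4] rot [ 180.    -0.2 -148.2] now-axes [-0.0007 -0.0018  0.0788] axes at target yaw [-0.0007 -0.0018  0.0788] turn 0.0003 F [ 0.9  0.7 -1.7] open 0.114
```

```bash
python3 -m pendant '[[0,0,0.026,0,0],[0,0,0.026,0,0],[0,0,0.027,0,0],[0,0,0,0,0],[0.017,0,-0.0028,0,0],[0.017,0,-0.0028,0,0],[0.017,0,-0.0028,0,0],[0,0,0,0,0]]'
python3 -m pendant '[[0.017,0,-0.0028,0,0],[0.017,0,-0.0028,0,0],[0.017,0,-0.0028,0,0],[0.017,0,-0.0028,0,0],[0.017,0,-0.0028,0,0],[0,0,0,0,0],[0,0,0,0,0]]'
cat > tilt.py <<'E'
import sys
from fit import *
from scipy.optimize import minimize
# fit held cup in 'side' (name, r, h, sy, strap side): G free a bit, tilt free
n=sys.argv[1]; r_,h_,sy=(46,68,45) if n=='medium' else (35,58,34)
snap('side',sys.argv[2]); s=arm.state(); p=s['position']; yaw=s['tcp_rot'][2]+float(sys.argv[3]); yr=np.radians(yaw); zg=float(sys.argv[4])
G=p+[0,0,11]; at=G+Rz(yr)@[0,-sy,-50]
def m(x):
    T=lambda P:(P-[0,sy,zg])@Ry(np.radians(x[3])).T@Rz(yr).T+x[:3]
    return [T(cyl(r_,h_)),T(box(-12,12,sy-5,sy+5,h_-8,h_+12))]
M=mask('side',[n+'_cup'],at,30); print('mask',None if M is None else M.sum())
b=min((fit(m,[*G,t],[4,4,4,10],at,{'side':M}) for t in(-45,-30,-15,0)),key=lambda r:r[1])
x=b[0]; print('G',np.round(G,1),'fit',np.round(x,1),round(b[1],1)); R=Rz(yr)@Ry(np.radians(x[3]))
o=x[:3]+R@[0,-sy,-zg]; hf=Rz(np.radians(-31.7))@(o-[605.5,207.4,0]); print('origin world',np.round(o,1),'holder frame',np.round(hf,1))
f2=lambda y:fit(lambda q:m([*(G+[-1,3,3]),q[0]]),[y],[8],at,{'side':M}); b=min((f2(t) for t in(-45,-30,-15,0)),key=lambda r:r[1]); print('tilt, G fixed',np.round(b[0],1),round(b[1],1))
cv2.imwrite('pics/ov_'+sys.argv[2],draw(cv2.imread('pics/'+sys.argv[2]),'side',m(x),at,50,500))
E
python3 tilt.py medium s5.png 180 100
```

```text
time: 8.95
position: [634.2, 278.5, 227.2]
tcp_rot: [-180.0, 0.2, -148.3]
force: [1.3, 2.1, 2.1]
opening: 0.114
grip_force: 33.3
time: 9.65
position: [597.6, 256.0, 230.6]
tcp_rot: [180.0, -0.1, -148.3]
force: [1.4, 0.4, -0.2]
opening: 0.114
grip_force: 32.8
mask 959
G [597.8 256.1 241.4] fit [605.  267.6 232.  -30.8] 86.7
origin world [672.2 256.2 146.1] holder frame [ 82.4   6.5 146.1]
tilt, G fixed [-28.5] 187.3
```

```bash
python3 -m pendant '[[0,0,-0.03,0,0],[0,0,-0.04,0,0],[0,0,-0.04,0,0],[0.03,0,0,0,0],[0.04,0,0,0,0],[0.04,0,0,0,0],[0.04,0,0,0,0],[0.04,0,0,0,0],[0.04,0,0,0,0],[0.01,0,0,0,0],[0,0,0,0,0],[0,0,0,0,0]]'
python3 tilt.py medium s6.png 180 100
```

```text
time: 10.95
position: [496.7, 193.6, 285.6]
tcp_rot: [180.0, -0.0, -148.3]
force: [0.0, 0.9, -1.2]
opening: 0.113
grip_force: 32.7
mask 1110
G [496.8 193.7 296.4] fit [500.3 200.5 285.9 -35. ] 100.4
origin world [572.7 192.3 203.9] holder frame [-35.8   4.4 203.9]
tilt, G fixed [-29.4] 233.4
```

View pics/ov_s6.png

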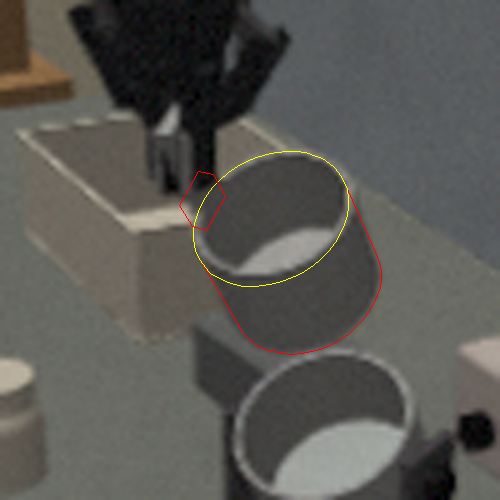

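```bash
python3 -m pendant '[[0,0,0.04,0,0],[0,0,0.04,0,0],[0,0,0.031,0,0],[0,0,0,0,0],[-0.02,0,0.0346,0,0],[-0.02,0,0.0346,0,0],[-0.02,0,0.0346,0,0],[0,0,0,0,0],[0,0,0,0,0]]'
python3 tilt.py medium s7.png 180 100
```

```text
time: 11.95
position: [521.9, 209.2, 179.1]
tcp_rot: [180.0, -0.0, -148.3]
force: [0.1, -0.2, -1.2]
opening: 0.11
grip_force: 32.7
mask 931
G [522.1 209.2 191. ] fit [534.6 234.1 174.5 -30. ] 58.8
origin world [600.8 222.1  87.9] holder frame [ 3.7 15.  87.9]
tilt, G fixed [-27.] 159.3
```

```bash
python3 -m pendant '[[-0.01,0,0.0173,0,0],[-0.01,0,0.0173,0,0],[-0.01,0,0.0173,0,0],[0,0,0,0,0]]'
python3 -m pendant '[[-0.005,0,0.0087,0,0],[-0.005,0,0.0087,0,0],[-0.005,0,0.0087,0,0],[0,0,0,0,0]]'; python3 go.py 0 0 0 211.7
```

```text
time: 12.45
position: [534.1, 217.0, 150.0]
tcp_rot: [179.9, -0.2, -148.3]
force: [0.0, 0.0, -2.1]
opening: 0.114
grip_force: 32.7
time: 12.85
position: [540.9, 221.0, 138.6]
tcp_rot: [180.0, -0.1, -148.3]
force: [-0.9, 0.2, -1.7]
opening: 0.11
grip_force: 32.7
t 12.85 pos [540.9 221.  138.6] rot [ 1.800e+02 -1.000e-01 -1.483e+02] now-axes [1.1525 0.1927 0.2772] axes at target yaw [1.1526 0.1924 0.2772] turn 0.0001 F [-0.9  0.2 -1.7] open 0.11
```

```bash
python3 -m pendant '[[-0.004,0,0.007,0,0],[-0.004,0,0.007,0,0],[0,0,0,0,0]]'
python3 -m pendant '[[-0.003,0,0.0052,0,0],[0,0,0,0,0]]'
python3 -m pendant '[[-0.003,0,0.0052,0,0],[0,0,0,0,0]]'
python3 -m pendant '[[-0.003,0,0.0052,0,0],[0,0,0,0,0]]'
```

```text
time: 13.15
position: [544.3, 223.1, 131.9]
tcp_rot: [180.0, -0.0, -148.3]
force: [0.1, -0.2, -2.3]
opening: 0.112
grip_force: 32.7
time: 13.35
position: [545.6, 223.9, 129.6]
tcp_rot: [180.0, -0.0, -148.3]
force: [-0.4, 0.5, -0.7]
opening: 0.116
grip_force: 32.7
time: 13.55
position: [547.0, 224.7, 127.1]
tcp_rot: [180.0, -0.0, -148.3]
force: [0.1, -0.2, -2.3]
opening: 0.113
grip_force: 32.7
time: 13.75
position: [547.0, 225.2, 126.7]
tcp_rot: [180.0, -0.1, -148.3]
force: [-11.2, -3.2, 7.2]
opening: 0.115
grip_force: 34.0
```

```bash
python3 -m pendant '[[0.003,0,0.004,0,0],[0,0,0,0,0],[0,0,0,0,0]]'
python3 -m pendant '[[0,0,0.004,0,0],[0,0,0,0,0],[0,0,0,0,0]]'
python3 tilt.py medium s8.png 180 100
python3 - <<'E'
from fit import *
at=[590,205,110]
cv2.imwrite('pics/c8.png',draw(cv2.imread('pics/s8.png'),'side',holder([605.5,207.4,31.7,14,44]),at,40,600))
E
```

```text
time: 14.05
position: [546.3, 224.9, 125.7]
tcp_rot: [180.0, 0.0, -148.3]
force: [-10.0, -1.3, 9.9]
opening: 0.112
grip_force: 34.3
time: 14.35
position: [546.4, 224.9, 125.6]
tcp_rot: [-180.0, 0.1, -148.3]
force: [-12.9, -3.5, 18.0]
opening: 0.109
grip_force: 35.4
mask 581
G [546.4 224.9 136.7] fit [ 607.8  372.5  -34.  -126.9] 139.2
origin world [699.5 376.3  26. ] holder frame [168.8  94.3  26. ]
tilt, G fixed [-35.5] 373.6
```

View pics/c8.png

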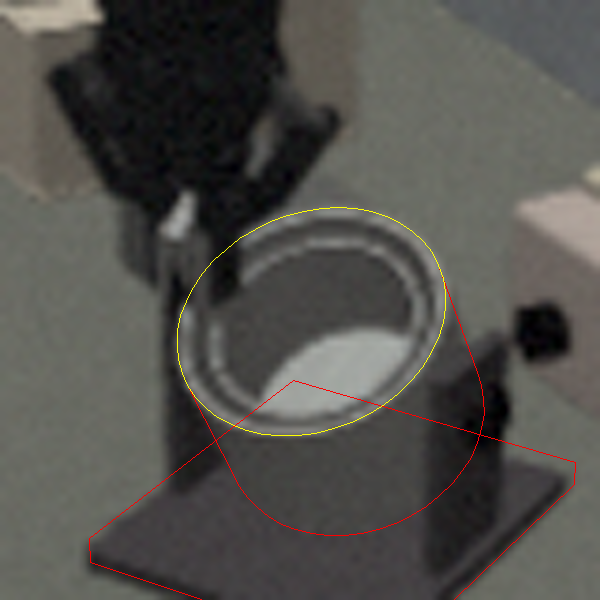

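```bash
python3 -m pendant '[[0,0,-0.004,0,0],[0,0,0,0,0],[0,0,0,0,0],[0,0,0,0,0]]'
python3 -m pendant '[[0,0,0,0,0.15],[0,0,0,0,0.2],[0,0,0,0,0.25],[0,0,0,0,0.3],[0,0,0,0,0.35],[0,0,0,0,0.35],[0,0,-0.02,0,0.35],[0,0,-0.04,0,0.35],[0,0,-0.06,0,0.35],[0,0,-0.08,0,0.35],[0,0,-0.08,0,0.35],[0,0,0,0,0.35]]'
python3 - <<'E'
from fit import *
for c in K: snap(c,c+'9.png')
H=[590,205,100]
for c in K:
  for n in('medium_cup','large_cup','holder'):
    for d in vision.silhouettes(c,n):
      ys,xs=np.nonzero(d['mask']); q=proj(c,[H])[0]
      if np.hypot(xs.mean()-q[0],ys.mean()-q[1])<40: print(c,n,d['confidence'],len(xs),xs.mean().round(1),ys.mean().round(1))
# bright floor of medium and small-cup yaw in side picture
p=[474,-326,50]
for c in K:
  for d in vision.look_for(c,'small_strap'): print(c,'strap',round(d['confidence'],2),cam2w(c,d['centre']).round(0))
E
python3 go.py 470 -296 200 180
```

```text
time: 14.85
position: [546.4, 224.9, 125.7]
tcp_rot: [180.0, 0.0, -148.3]
force: [-10.2, -1.9, 9.9]
opening: 0.11
grip_force: 34.4
time: 16.05
position: [548.4, 225.2, 271.6]
tcp_rot: [-179.8, 0.7, -148.3]
force: [1.0, 0.0, 1.6]
opening: 0.348
grip_force: 0.0
side medium_cup 0.59 626 260.7 148.4
side large_cup 0.83 654 266.0 159.9
side holder 0.72 1908 265.1 169.6
top medium_cup 0.8 256 206.9 163.7
top large_cup 0.51 118 211.8 160.0
top holder 0.55 746 211.3 166.6
side strap 0.86 [ 470. -321.   37.]
side strap 0.8 [ 363. -283.   30.]
side strap 0.67 [ 362. -434.   36.]
side strap 0.56 [600. 226.  91.]
top strap 0.92 [ 362. -283.    5.]
top strap 0.85 [ 477. -328.   14.]
top strap 0.6 [ 369. -429.   10.]
t 16.55 pos [546.7 224.6 261.8] rot [ 1.800e+02 -1.000e-01 -1.483e+02] now-axes [ 0.6779 -0.805   0.1235] axes at target yaw [ 0.1534 -1.0411  0.1235] turn 0.1762 F [ 0.8 -0.2 -0.5] open 0.346
```

```bash
python3 -m pendant '[[0,0,0,0.0441,0.6],[0,0,0,0.0441,0.6],[0,0,0,0.0441,0.6],[0,0,0,0.0441,0.6],[0,0,0,0.0441,0.6],[-0.0005,-0.0874,0,0,0.6],[-0.0005,-0.0874,0,0,0.6],[-0.0005,-0.0874,0,0,0.6],[-0.0005,-0.0874,0,0,0.6],[-0.0005,-0.0874,0,0,0.6],[-0.0005,-0.0874,0,0,0.6],[-0.0005,-0.0874,0,0,0.6],[-0.0005,-0.0874,0,0,0.6],[-0.0005,-0.0874,0,0,0.6],[-0.0005,-0.0874,0,0,0.6],[-0.0005,-0.0874,0,0,0.6],[-0.0005,-0.0874,0,0,0.6],[0,0,0,0,0.6],[0,0,0,0,0.6]]' 25
python3 - <<'E'
from fit import *
# check: medium floor still seen in the large cup; fit medium seated pose from both views
for c in K: snap(c,c+'10.png')
H=[590,205,100]; M={c:mask(c,['medium_cup'],H,25) for c in K}
print({c:None if v is None else v.sum() for c,v in M.items()})
p=[473,-329,50]; m=mask('side',['small_cup'],p); r=fit(cup(35,58,34),[474,-326,-5],[8,8,10],p,{'side':m}); print(r[0].round(1),r[1:])
E
python3 go.py 477 -295.5 79 172
```

```text
time: 18.45
position: [476.8, -295.7, 262.1]
tcp_rot: [179.9, -0.1, 171.9]
force: [0.5, 0.6, 0.3]
opening: 0.599
grip_force: 0.0
{'side': np.int64(697), 'top': np.int64(629)}
[ 471.3 -330.4   -9.1] (np.float64(112.86666666666665), np.int64(1557))
t 18.7 pos [ 477.6 -293.9  263.1] rot [-180.     0.   172.1] now-axes [ 0.0008 -0.0034  0.3682] axes at target yaw [ 0.0007 -0.0034  0.3682] turn 0.0008 F [ 0.3 -1.2  0.7] open 0.597
```

Descend 183 mm over the small strap and close.

```bash
python3 -m pendant '[[0,0,0.08,0,0.6],[0,0,0.08,0,0.6],[0,0,0.08,0,0.6],[0,0,0.05,0,0.6],[0,0,0.04,0,0.6],[0,0,0.036,0,0.6],[0,0,0,0,0.6]]'
python3 -m pendant '[[0,0,0,0,0],[0,0,0,0,0],[0,0,0,0,0],[0,0,0,0,0],[0,0,0,0,0],[0,0,0,0,0],[0,0,0,0,0],[0,0,0,0,0]]' 30
python3 -m pendant '[[0,0,-0.02,0,0],[0,0,-0.05,0,0],[0,0,-0.08,0,0],[0,0,-0.08,0,0],[0,0,-0.08,0,0],[0,0,-0.06,0,0],[0,0,0,0,0],[0,0,0,0,0]]'
python3 tilt.py small s11.png 180 90
```

```text
time: 19.4
position: [476.1, -293.1, 76.7]
tcp_rot: [179.9, -0.3, 172.1]
force: [-0.3, -0.0, 0.4]
opening: 0.6
grip_force: 0.0
time: 20.2
position: [477.7, -295.2, 81.1]
tcp_rot: [-180.0, 0.1, 172.0]
force: [0.1, 2.3, 6.5]
opening: 0.114
grip_force: 35.0
time: 21.0
position: [477.2, -295.3, 265.1]
tcp_rot: [-180.0, 0.0, 172.0]
force: [-0.0, 0.7, -2.0]
opening: 0.113
grip_force: 33.9
mask 1778
G [ 476.9 -295.   274.4] fit [ 487.9 -285.2  259.7    0.7] 135.6
origin world [ 482.  -318.7  169.7] holder frame [-381.5 -382.7  169.7]
tilt, G fixed [-2.6] 423.0
```

```bash
python3 -m pendant '[[0,0,0,0.0458,0],[0,0,0,0.0458,0],[0,0,0,0.0458,0],[0,0,0,0.0458,0],[0,0,0,0.0458,0],[0,0,0,0.0458,0],[0,0,0,0.0458,0],[0,0,0,0.0458,0],[0,0,0,0.0458,0],[0,0,0,0.0458,0],[0,0,0,0.0458,0],[0,0,0,0.0458,0],[0,0,0,0.0458,0],[0,0,0,0.0458,0],[0,0,0,0.0458,0],[0,0,0,0.0458,0],[0,0,0,0.0458,0],[0,0,0,0,0]]'
python3 -m pendant '[[0.0647,-0.0466,0,0,0],[0.0647,-0.0466,0,0,0],[0.0647,-0.0466,0,0,0],[0.0647,-0.0466,0,0,0],[0.0647,-0.0466,0,0,0],[0.0647,-0.0466,0,0,0],[0.0647,-0.0466,0,0,0],[0.0647,-0.0466,0,0,0],[0.0647,-0.0466,0,0,0],[0.0647,-0.0466,0,0,0],[0.0647,-0.0466,0,0,0],[0.0647,-0.0466,0,0,0],[0.0647,-0.0466,0,0,0],[0.0647,-0.0466,0,0,0],[0,0,0,0,0],[0,0,0,0,0]]'
python3 go.py 691.5 220.5 207.5 31.7
```

```text
time: 22.9
position: [476.7, -294.8, 262.4]
tcp_rot: [-179.8, 0.1, 31.8]
force: [-0.0, -0.0, -1.3]
opening: 0.115
grip_force: 33.8
time: 24.5
position: [689.3, 222.0, 261.7]
tcp_rot: [-179.9, 0.3, 32.1]
force: [-1.0, -0.5, -2.1]
opening: 0.109
grip_force: 33.9
t 24.5 pos [689.3 222.  261.7] rot [-179.9    0.3   32.1] now-axes [0.0022 0.0048 0.1084] axes at target yaw [0.0022 0.0048 0.1084] turn 0.0025 F [-1.  -0.5 -2.1] open 0.109
```

```bash
python3 -m pendant '[[0.002,0.003,0.036,0,0],[0,0,0.036,0,0],[0,0,0.034,0,0],[0,0,0,0,0],[0,0,0,0,0]]'; python3 go.py 691.5 220.5 207.5 31.7
python3 -m pendant '[[-0.016,0,-0.0022,0,0],[-0.016,0,-0.0022,0,0],[-0.016,0,-0.0022,0,0],[-0.016,0,-0.0022,0,0],[-0.016,0,-0.0022,0,0],[-0.016,0,-0.0022,0,0],[-0.016,0,-0.0022,0,0],[-0.016,0,-0.0022,0,0],[0,0,0,0,0],[0,0,0,0,0]]'
python3 tilt.py small s12.png 180 90
```

```text
time: 25.0
position: [690.8, 219.1, 212.1]
tcp_rot: [180.0, 0.0, 31.9]
force: [-0.2, -0.1, -0.8]
opening: 0.108
grip_force: 33.9
t 25.0 pos [690.8 219.1 212.1] rot [180.    0.   31.9] now-axes [ 0.0026 -0.0017  0.0093] axes at target yaw [ 0.0026 -0.0017  0.0093] turn 0.0009 F [-0.2 -0.1 -0.8] open 0.108
time: 26.0
position: [635.9, 186.3, 220.1]
tcp_rot: [-180.0, 0.1, 31.9]
force: [0.5, 0.5, -0.1]
opening: 0.11
grip_force: 33.4
mask 459
G [636.  186.4 230.9] fit [654.3 229.6 197.2  39.8] 107.5
origin world [685.3 288.9 128.1] holder frame [110.7  27.4 128.1]
tilt, G fixed [28.2] 184.5
```

```bash
python3 -m pendant '[[0,0,-0.03,0,0],[0,0,-0.04,0,0],[0,0,-0.04,0,0],[-0.031,0,0,0,0],[-0.031,0,0,0,0],[-0.031,0,0,0,0],[-0.031,0,0,0,0],[-0.031,0,0,0,0],[-0.031,0,0,0,0],[-0.031,0,0,0,0],[0,0,0,0,0],[0,0,0,0,0]]'
sed -i 's/(-45,-30,-15,0)/(-15,0,20,35)/g' tilt.py
python3 tilt.py small s13.png 180 90; python3 go.py 544 129.5 216 31.7
```

```text
time: 27.3
position: [544.6, 129.3, 275.3]
tcp_rot: [-180.0, 0.0, 31.9]
force: [-0.8, -0.2, -1.2]
opening: 0.113
grip_force: 33.3
mask 634
G [544.8 129.5 286.1] fit [546.3 139.2 271.1  36. ] 130.7
origin world [573.2 196.  198.3] holder frame [-33.4   7.3 198.3]
tilt, G fixed [27.2] 235.7
t 27.4 pos [545.  129.5 275. ] rot [-1.80e+02  1.00e-01  3.19e+01] now-axes [-0.0017 -0.0009  0.118 ] axes at target yaw [-0.0017 -0.0009  0.118 ] turn 0.0011 F [ 0.4 -0.1 -1.3] open 0.112
```

```bash
python3 -m pendant '[[-0.0017,0,0.04,0,0],[0,0,0.04,0,0],[0,0,0.038,0,0],[0,0,0,0,0],[0.02,0,0.0346,0,0],[0.02,0,0.0346,0,0],[0,0,0,0,0]]'
python3 -m pendant '[[0.01,0,0.0173,0,0],[0.01,0,0.0173,0,0],[0.01,0,0.0173,0,0],[0.01,0,0.0173,0,0],[0,0,0,0,0]]'
python3 go.py 572.9 158.4 121 31.7
```

```text
time: 28.1
position: [560.7, 139.8, 179.6]
tcp_rot: [-179.9, 0.2, 31.9]
force: [-0.2, 0.2, -1.9]
opening: 0.107
grip_force: 33.2
time: 28.6
position: [577.5, 150.0, 145.2]
tcp_rot: [-179.9, 0.2, 31.9]
force: [-0.4, 0.3, -1.4]
opening: 0.116
grip_force: 33.3
t 28.6 pos [577.5 150.  145.2] rot [-179.9    0.2   31.9] now-axes [ 0.0009 -0.0191  0.0485] axes at target yaw [ 0.0009 -0.0191  0.0485] turn 0.0011 F [-0.4  0.3 -1.4] open 0.116
```

```bash
python3 -m pendant '[[0.006,0,0.0087,0,0],[0.005,0,0.0087,0,0],[0.005,0,0.0087,0,0],[0.004,0,0.007,0,0],[0,0,0,0,0]]'
python3 -m pendant '[[0.003,0,0.0052,0,0],[0,0,0,0,0]]'
python3 -m pendant '[[0.003,0,0.0052,0,0],[0,0,0,0,0]]'
```

```text
time: 29.1
position: [586.2, 155.3, 130.0]
tcp_rot: [-180.0, 0.1, 31.9]
force: [0.2, 0.0, -1.5]
opening: 0.112
grip_force: 33.3
time: 29.3
position: [587.7, 156.0, 128.0]
tcp_rot: [-180.0, 0.0, 31.9]
force: [0.6, -0.1, -1.4]
opening: 0.111
grip_force: 33.3
time: 29.5
position: [588.9, 156.8, 125.3]
tcp_rot: [-180.0, 0.0, 31.9]
force: [0.6, 0.5, -1.0]
opening: 0.111
grip_force: 33.3
```

```bash
python3 -m pendant '[[0.003,0,0.0052,0,0],[0,0,0,0,0]]'
python3 -m pendant '[[0.002,0,0.0035,0,0],[0,0,0,0,0]]'
python3 -m pendant '[[0.001,0,0.0035,0,0],[0,0,0,0,0]]'
```

```text
time: 29.7
position: [590.1, 157.6, 122.6]
tcp_rot: [-180.0, 0.0, 31.9]
force: [-0.7, 0.7, -1.0]
opening: 0.116
grip_force: 33.3
time: 29.9
position: [590.6, 157.7, 122.4]
tcp_rot: [180.0, 0.1, 31.9]
force: [-4.3, -2.4, 3.9]
opening: 0.11
grip_force: 34.1
time: 30.1
position: [590.7, 157.6, 122.4]
tcp_rot: [180.0, 0.1, 31.9]
force: [-10.1, -5.3, 11.8]
opening: 0.113
grip_force: 35.2
```

```bash
python3 -m pendant '[[0,0,0.003,0,0],[0,0,0,0,0],[0,0,0,0,0],[0,0,0,0,0]]'
python3 -m pendant '[[0,0,-0.004,0,0],[0,0,0,0,0],[0,0,0,0,0],[0,0,0,0,0]]'
python3 - <<'E'
from fit import *
im=snap('side','s14.png')
R=Rz(np.radians(31.7))@Ry(-np.pi/6); H=np.array([605.5,207.4,0])+Rz(np.radians(31.7))@[14,0,44]
fl=lambda d:[(cyl(32,0.1)+[0,0,d])@R.T+H]
# small's mask against predicted seated rim / body, and tilt scan
m=mask('side',['small_cup'],(H+R@[0,0,55]),20); print(None if m is None else m.sum())
if m is not None:
    # visible part: opening disc of the small cup (rim r=35 at 11+58) 
    def mod(x): return [((cyl(35,69.1,69)@Ry(np.radians(x[2])).T)+[x[0],0,x[1]])@R.T+H]
    r=fit(mod,[0,0,0],[3,3,6],H+R@[0,0,55],{'side':m}); print(r[0].round(1),r[1:])
    a=mask('side',['medium_cup'],H+R@[0,0,70],25); print('medium',None if a is None else a.sum())
E
```

```text
time: 30.5
position: [590.7, 157.5, 122.2]
tcp_rot: [179.9, 0.0, 31.9]
force: [-12.8, -5.1, 16.6]
opening: 0.112
grip_force: 35.9
time: 30.9
position: [590.7, 157.6, 122.4]
tcp_rot: [180.0, 0.1, 31.9]
force: [-9.3, -3.6, 9.7]
opening: 0.106
grip_force: 34.9
287
[-0.5 -0.1 -3. ] (np.float64(60.4078431372549), np.int64(287))
medium 272
```

```bash
python3 -m pendant '[[0,0,0,0,0.15],[0,0,0,0,0.2],[0,0,0,0,0.25],[0,0,0,0,0.3],[0,0,0,0,0.35],[0,0,0,0,0.35],[0,0,-0.02,0,0.35],[0,0,-0.04,0,0.35],[0,0,-0.06,0,0.35],[0,0,-0.08,0,0.35],[0,0,-0.08,0,0.35],[0,0,0,0,0.35],[0,0,0,0,0.35],[0,0,0,0,0.35],[0,0,0,0,0.35]]'
python3 - <<'E'
from fit import *
im=snap('side','s15.png'); b=cv2.imread('pics/s14.png'); 
R=Rz(np.radians(31.7))@Ry(-np.pi/6); H=np.array([605.5,207.4,0])+Rz(np.radians(31.7))@[14,0,44]
m=mask('side',['small_cup'],(H+R@[0,0,60]),25); print(None if m is None else m.sum())
def mod(x): return [((P@Ry(np.radians(x[2])).T)+[x[0],0,x[1]])@R.T+H for P in(cyl(35,69.1,69),box(-12,12,-39,-29,61,129))]
if m is not None:
    r=fit(mod,[0,0,0],[3,3,6],H+R@[0,0,60],{'side':m}); print(r[0].round(1),r[1:])
# brightness change of the rim/cup opening between held and released
w=proj('side',[H+R@[0,0,69]])[0].astype(int); 
A=b[w[1]-5:w[1]+14,w[0]-4:w[0]+18].astype(float); B=im[w[1]-5:w[1]+14,w[0]-4:w[0]+18,::-1].astype(float); print('mean diff',np.abs(A-B).mean().round(1), A.std().round(1))
E
```

```text
time: 32.55
position: [591.0, 158.3, 258.2]
tcp_rot: [-179.9, 0.2, 31.9]
force: [-1.1, 0.8, -0.1]
opening: 0.35
grip_force: 0.0
328
[-4.6 -2.2 -0.5] (np.float64(34.35294117647059), np.int64(328))
mean diff 9.7 36.2
```

```bash
python3 -m pendant '[[0,0,0,0,0.35],[0,0,0,0,0.35],[0,0,0,0,0.35]]'; python3 -c "
from rig import sign_off; print(sign_off())"
```

```text
time: 32.95
position: [591.5, 158.4, 259.9]
tcp_rot: [-180.0, 0.0, 31.9]
force: [0.2, -0.0, -0.3]
opening: 0.349
grip_force: 0.0
the job is handed in; nothing more can be done
None
```

I nested the medium cup in the large one and the small cup in the medium one, each held until seated; camera fits show the small cup square, and the job is handed in at about 33 s, but sign-off returned no verdict.

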